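Press the new cork backing onto a coaster in the ratchet clamp

TASK

The square coaster in the slotted stand has a freshly glued cork backing. Stand it upright on the bed of the small ratchet clamp, centred across the jaws, then work the lever back and forth until the sprung plate presses it firmly, with the plate's springs about half compressed and never bottomed out, and let go. Leave the coffee things where they are.

Things in the scene. Friction and masses are not known exactly. Their poses are not given: they have to be found in the camera images.
- coaster: Square coaster, pale wood with a cork layer, 90 x 90 mm and 12 mm thick in all, about 80 g, standing on edge. Origin: middle of its lower edge; own z up (its 90 mm height), own x along its width, own y through its thickness.
- stand: Brown wooden coaster stand, a fixed block 110 x 60 x 35 mm (own x, y, z) with one slot 15 mm wide along own x whose floor is 8 mm above the sideboard; the coaster stands in the slot, 63 mm of it above the block. Origin: centre of the underside.
- clamp: Grey bench clamp, fixed; foot 90 mm (own x) x 240 mm (own y); flat steel bed 60 mm above the sideboard. Origin: centre of the underside. The fixed jaw, a wood-faced block 100 mm wide and 40 mm high, is pinned on the bed with its pressing face anywhere from 48 to 63 mm along own +y; the sprung plate closes on it along own +y. Lever, ratchet wheel (30 teeth) and rack are on the own +x side.
- axle (a point): Axis of lever and ratchet wheel: it runs level along the clamp's own x. This point: own x = 55 mm, y = -30 mm, z = 45 mm from the clamp's origin. A wheel turn of 1 rad moves the carriage 9 mm; one tooth is 0.209 rad or 1.9 mm. The wheel only goes forward: a second pawl holds it, so that it slips back by about one tooth at most when the lever is let go under load.
- lever (a joint): Swing of the lever in rad: 0 upright, positive with its top towards the clamp's own +y (the fixed jaw), stops at -0.6 and 0.6. It stays where it is left or sinks to a stop. Forward drives the jaw shut; on the way back its pawl clicks over the teeth. A full swing gains four or five teeth (8 to 9 mm of jaw travel). The lever cannot open the jaw again.
- grip (a point): Middle of the lever's round wooden grip, a bar 18 mm thick and 64 mm long, level along the clamp's own x, 120 mm from the axle and 102 mm (own x) from the clamp's middle. Force to push it forward: about 3 N (friction) while the jaw runs free, plus 0.075 N per newton between plate and coaster; standing still, friction may hide up to 3 N. Back: about 1 N.
- plate: Moving jaw face: wood-faced plate, 100 mm (own x) x 8 mm x 40 mm high, on two springs before the carriage (gap 10 mm unloaded, less as they compress). Origin: middle of the lower edge of its back; the face is 8 mm further along own +y; axes as the clamp's. It starts fully back, 20 to 35 mm from the fixed jaw. Springs: 30 N per mm in all over 9 mm, then bottomed out (270 N); half is 135 N.
- cezve: Bystander: steel coffee pot 88 mm wide and 75 mm high with a long dark handle along own +y. Origin: centre of its underside.
- spoon_rest: Bystander: dark silicone spoon rest, round dish 100 mm wide and 14 mm high with a tail along own -x. Origin: centre of the dish's underside.
- cup1: Bystander: lidded porcelain cup, 74 mm wide, 85 mm high, on a round aluminium tray 320 mm wide at the robot's left. Origin: centre of its underside.
- cup2: Bystander: the second lidded cup on the tray.
- sugar_bowl: Bystander: closed glass sugar bowl, 96 mm wide, 97 mm high, on the tray. Origin: centre of its underside.
There are look-alikes about, which are no part of the job. What is shaped like the coaster but black or turquoise is not meant.

How it is judged (in metres and radians):
On the way, in this order (a step that is already met when the one before it is completed fails the run):
1. the coaster stands on the clamp's bed between plate and fixed jaw, centred across them within 12 mm, let go and not yet pressed (x of coaster in the frame of clamp between -0.012 and 0.012 m and z of coaster in the frame of clamp between 0.056 and 0.066 m and y of coaster in the frame of clamp between 0.028 and 0.066 m and angle between coaster's own z axis and vertical below 0.4 rad and contact force between the fingers and coaster below 0.1 N and contact force between plate and coaster below 15 N), for 0.2 s.
2. the sprung plate presses the coaster with at least 90 N (contact force between plate and coaster above 90 N), for 0.2 s.
At the end, for the whole second after the job is handed in: The coaster stands upright (within 0.08 rad) on the clamp's bed between plate and fixed jaw, centred across them within 12 mm, at rest, and the sprung plate presses it with 90 to 185 N (springs compressed by 3 to 6.2 of their 9 mm) (x of coaster in the frame of clamp between -0.012 and 0.012 m and z of coaster in the frame of clamp between 0.056 and 0.066 m and y of coaster in the frame of clamp between 0.028 and 0.066 m and angle between coaster's own z axis and vertical below 0.08 rad and contact force between plate and coaster between 90 and 185 N and linear speed of coaster below 0.01 m/s); the robot touches nothing.
It fails at once if the springs are bottomed out: the plate presses the coaster with more than 260 N (contact force between plate and coaster above 260 N).
It fails at once if the cezve or the spoon rest is moved more than 20 mm (distance of any of cezve, spoon_rest from where it was at the start of the episode above 0.02 m).
It fails at once if a cup or the sugar bowl is moved more than 20 mm (distance of any of cup1, cup2, sugar_bowl from where it was at the start of the episode above 0.02 m).
It also fails if it takes over 72 s, if anything falls off the work surface, if the arm or the gripper's body presses on something with over 40 N, if the wrist force passes 120 N, or if a joint passes its speed limit or range.

ROBOT

A 6-joint arm with a two-finger parallel gripper is mounted at the origin on the work surface. World frame = base frame: x ahead of the robot, y to its left, z up, the work surface at z = 0. Lengths are in mm, angles in degrees, forces in N, time in s.
With the tool pointing down it reaches from about 300 to 850 mm from the base axis. Payload 4.2 kg.
Tool frame: the origin (TCP) lies between the finger pads; the fingertips stand 11 mm ahead of it and the grasp point (between the pads) lies 8 mm behind it (env.tips_ahead is the distance from the TCP to the fingertips, in mm); z points along the fingers, y is the line along which they close (so a half turn about z gives the same grasp; the last joint's range is limited). The gripper opens to 91 mm and grips with 3 to 60 N. Pads are 32 mm wide; open, the fingers measure 118 mm over their backs; the gripper's body (76 mm by 178 mm) begins 60 mm behind the grasp point.
Start: joints at [-71.677, 18.312, 89.639, -0, 72.044, -1.146], TCP at [191.65, -542.137, 224.976] pointing down, gripper open.
Joint ranges: [-177.97, 177.97], [-48.28, 115.42], [12.27, 149.76], [-77.06, 257.06], [2.81, 150.46], [-146.56, 146.56]. Speed limits (degrees/s): [147.25, 147.25, 180, 180, 180, 180].

INTERFACE

Orientations are given as [roll, pitch, yaw] about the fixed x, y, z axes, in that order (R = Rz(yaw) Ry(pitch) Rx(roll)).
In Python, from workcell import env, cams gives the robot as it stands.
- The arm moves only by the tool step_arm, never from a script. Its arguments are lists of equal length, an entry for each row: "linear": the shift along the tool's x, y, z in units of 30 cm (1.0 is 30 cm), a list of three; "turn": the turn about the tool's z in units of 360 degrees (1.0 is 360 degrees). In form: {"linear": [[tx, ty, tz], ...], "turn": [turn, ...]}. A call has 1 to 20 rows; each row is the pose to reach, as a shift and turn from the pose commanded when the call began, along the tool's axes at that moment, turning the shorter way round; what a row does not reach only later rows make up. A row lasts 1/8 s, in which the tool goes at most 62.5 mm and 10.7 degrees, less where a joint would pass 70% of its speed; a pose out of reach is approached as far as the arm can. A call with a number of a shift or a turn outside -1 to 1 is refused whole. A call with a gripper value outside its range is refused whole. "fingers" is the closure, from -1 (fully open) to 1 (shut), so that 0 is half open, set as the call begins (left out, the last holds). The fingers move at their own pace and stop on an object; "force" is the grip in N (left out, the last holds). Time passes only in rows, so rows that repeat a pose let the fingers close. It gives the time, the measured TCP pose, the force, the opening and the grip force at its end, in the units of the state.
- env.state(): the state, without advancing time (a new reading comes with each control period).
- cams.grab_frame(name): name is "scene" or "top" or "wrist"; returns a dict with "color" (400x640x3 uint8, blue, green, red), "fx", "fy", "cx", "cy" (pixels), "extrinsics" (4x4, takes a point from camera to world coordinates); the wrist camera has in their place "tool_from_camera" (4x4, takes a point from camera to tool coordinates, whose origin is the TCP and whose axes are the flange's). Camera axes: x right, y down, z forward; pixel columns grow to the right and rows downward; lengths in mm; the calibration is good to about 2 mm. The wrist camera is an equidistant fisheye: a pixel r from the principal point sees the ray r / f radians off the axis. A picture is of the moment at which its call begins: read the wrist's pose just before it. There is no depth.
- env.job_done(): hands the job in; it is judged then, once.
The state is a dict: "time_s": time; "qpos": joint angles; "qvel": joint speeds; "effort": joint torques, N m; "ee_pos": TCP position; "ee_rot": TCP orientation; "force": force on the tool from outside, world axes, zero at the start; "torque": the same for the moment, N m; "gripper_width": finger opening in mm; "gripper_force": force on a finger pad.
Only numpy, scipy, OpenCV 4.12 (cv2) and the standard library are available. Lean on these libraries where they do the work, as an engineer would, in place of code of your own. Each camera call takes 0.05 s, during which the arm holds its last target. There are 200 camera calls.

## Working session

There is one attempt and no reset: what is moved stays moved. The work goes in short steps, Python scripts to look and compute and a tool call to move; the robot and the scene stay as the last step left them, time stands still between calls to the robot, and variables do not carry over. Pictures are saved under pics/ and viewed, at most 10 in all, crops included, and the job is handed in when it is done.

Besides the shell and the picture viewer there is one more tool, called after "Call:" as a command line: name --pt "numbers of a row" for each row, then --argument value for the rest. step_arm: Moves the arm, as the interface text tells. Its arguments: {"type":"object","properties":{"linear":{"type":"array"},"turn":{"type":"array"},"fingers":{"type":"number"},"force":{"type":"number"}},"required":["linear","turn"]}

```bash
ls; mkdir -p pics
python3 - <<'E'
from workcell import env,cams
import cv2,numpy as np
s=env.state();print(s)
for n in("scene","top"):
    f=cams.grab_frame(n);cv2.imwrite(f"pics/{n}0.png",f["color"]);np.save(f"{n}_E.npy",f["extrinsics"]);print(n,f["fx"],f["fy"],f["cx"],f["cy"],f["extrinsics"].round(4).tolist() if hasattr(f["extrinsics"],'round') else f["extrinsics"])
f=cams.grab_frame("wrist");cv2.imwrite("pics/wrist0.png",f["color"]);print(f["fx"],f["cx"],f["cy"],f["tool_from_camera"])
E
```

```text
pics
{'time_s': 0.0, 'qpos': array([-7.16793409e+01,  1.83523217e+01,  8.97068539e+01,  5.61368175e-04,
        7.20441023e+01, -1.14924865e+00]), 'qvel': array([ 0.0170595 , -0.04626956, -0.00882922,  0.00420225,  0.13076964,
        0.01035283]), 'effort': array([ 2.52522398e-06, -4.12461019e+01, -2.31972420e+01,  7.28142844e-02,
        4.59629484e-02, -1.35850855e-04]), 'ee_pos': array([ 191.47191332, -541.66326417,  224.11041263]), 'ee_rot': array([-1.79896754e+02, -2.60503296e-03,  1.94697319e+01]), 'force': array([ 0.29909332, -0.12142369, -0.7089912 ]), 'torque': array([ 0.05344267,  0.02746376, -0.01352675]), 'gripper_force': 0.0, 'gripper_width': 91.14264920624133}
scene 517.7506940436232 517.7506940436232 326.22391593140355 196.7955579427346 [[-0.1171, 0.8016, -0.5863, 1517.7652], [0.9931, 0.0947, -0.0688, 138.2914], [0.0004, -0.5903, -0.8072, 1474.5915], [0.0, 0.0, 0.0, 1.0]]
top 464.398516029708 464.398516029708 332.51434455774466 201.52354971787403 [[-0.0147, -0.982, 0.1885, 296.7235], [-0.9998, 0.0126, -0.0124, 24.0146], [0.0098, -0.1887, -0.982, 1475.8378], [0.0, 0.0, 0.0, 1.0]]
309.70691628693146 319.3046842680918 205.58289887947558 [[-3.74327015e-04 -9.66458592e-01 -2.56822215e-01  7.19136841e+01]
 [ 9.99999924e-01 -3.33687947e-04 -2.01818221e-04 -1.30040262e+00]
 [ 1.09350476e-04 -2.56822271e-01  9.66458643e-01 -1.58157824e+02]
 [ 0.00000000e+00  0.00000000e+00  0.00000000e+00  1.00000000e+00]]
```

View pics/top0.png

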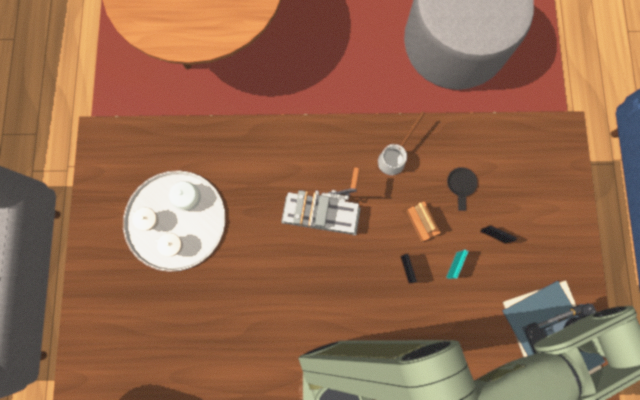

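View pics/scene0.png

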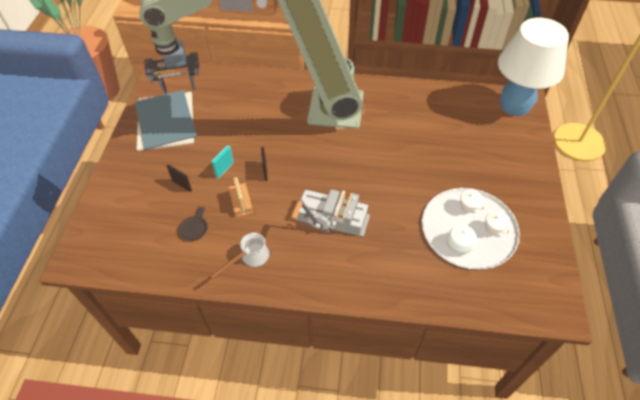

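The top view shows the clamp around (322,212) with its orange grip at (355,178). The stand with the pale coaster is at (424,221). The look-alikes are black at (408,268) and (498,235) and turquoise at (458,264). The cezve is at (393,158) and the spoon rest at (463,185). Only the coaster in the stand is pale wood with cork. I'll confirm it in one enlarged crop.

Run:
```python
import cv2,numpy as np
a=cv2.imread("pics/top0.png")[160:250,275:475];b=cv2.imread("pics/scene0.png")[165:245,205:380]
a=cv2.resize(a,(800,360),interpolation=cv2.INTER_CUBIC);b=cv2.resize(b,None,fx=3,fy=3,interpolation=cv2.INTER_CUBIC)
c=np.zeros((600,800,3),np.uint8);c[:360]=a;c[360:600,:525]=b[:240];cv2.imwrite("pics/crop1.png",c)
```

```text
(no output)
```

View pics/crop1.png

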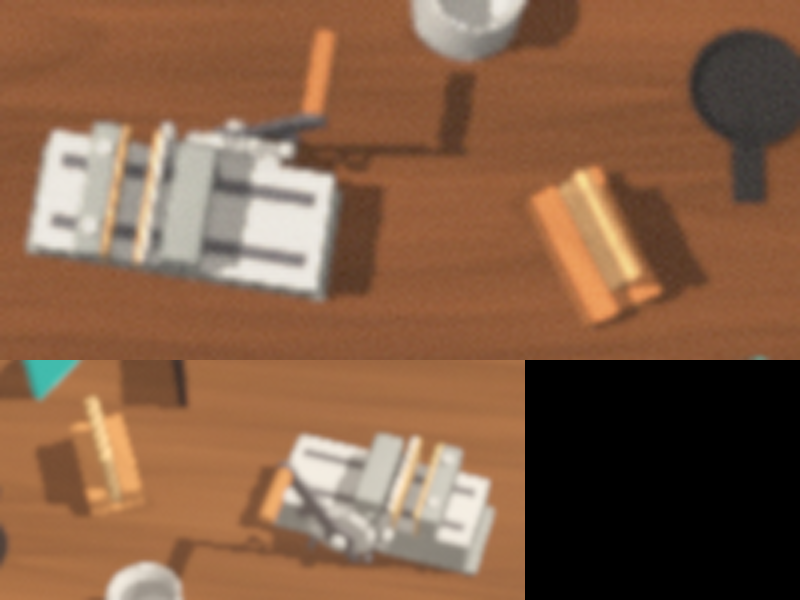

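The crop shows a pale wood coaster with a lighter layer in the brown stand, top edge near crop (590,170) to (632,278). The clamp's jaw faces, carriage and grip are visible too. Next I turn these pixels into rough positions.

```bash
cat > h.py <<'E'
import numpy as np,cv2
from scipy.spatial.transform import Rotation as R
K={"scene":(517.7507,326.2239,196.7956),"top":(464.3985,332.5143,201.5235)}
def ray(n,uv):
    f,cx,cy=K[n];E=np.load(f"{n}_E.npy");d=E[:3,:3]@[(uv[0]-cx)/f,(uv[1]-cy)/f,1];return E[:3,3],d
def wray(S,f,uv):
    T=np.eye(4);T[:3,:3]=R.from_euler('xyz',S['ee_rot'],degrees=True).as_matrix();T[:3,3]=S['ee_pos']
    E=T@f["tool_from_camera"];p=np.array([uv[0]-f["cx"],uv[1]-f["cy"]]);r=np.hypot(*p);t=r/f["fx"]
    d=np.r_[p/max(r,1e-9)*np.sin(t),np.cos(t)];return E[:3,3],E[:3,:3]@d
def onz(o,d,z): return (o+d*(z-o[2])/d[2]).round(1)
E
python3 - <<'E'
from h import *
t=lambda u,v,z:onz(*ray("top",(275+u/4-.375,160+v/4-.375)),z)
s=lambda u,v,z:onz(*ray("scene",(205+u/3-.33,165+(v-360)/3-.33)),z)
print("bed",[t(u,v,60) for u,v in((52,130),(337,178),(325,295),(30,248))])
print("jaw",t(125,128,100),t(107,252,100),"plate",t(165,128,100),t(143,262,100))
print("coaster top",t(585,170,98),t(632,278,98),"scene",s(93,398,98))
print("stand",[t(u,v,35) for u,v in((530,200),(597,325),(662,295))])
for z in(120,140,155):print("grip",z,t(325,30,z),t(312,115,z),"scene",s(285,475,z),s(270,515,z))
E
```

```text
bed [array([600.1, 145.4,  60. ]), array([559.3, -75.6,  60. ]), array([468.2, -64.1,  60. ]), array([507.6, 162. ,  60. ])]
jaw [592.4  86.8 100. ] [497.9 100.6 100. ] plate [592.   56.6 100. ] [490.   73.8 100. ]
coaster top [ 556.  -260.8   98. ] [ 473.3 -291.9   98. ] scene [ 472.8 -293.2   98. ]
stand [array([ 544.3, -229.1,   35. ]), array([ 444.9, -276.9,   35. ]), array([ 467.7, -329.1,   35. ])]
grip 120 [661.8 -65.2 120. ] [596.3 -53.9 120. ] scene [568.5 -59.1 120. ] [621.4 -67.1 120. ]
grip 140 [656.4 -63.9 140. ] [591.9 -52.7 140. ] scene [582.5 -56.1 140. ] [634.7 -64.1 140. ]
grip 155 [652.4 -62.9 155. ] [588.6 -51.9 155. ] scene [593. -54. 155.] [644.6 -61.8 155. ]
```

Clamp centre is about (534,42) with yaw about -9.7°. The coaster is near (514,-276), yaw about 21 to 25°. The sizes agree with the description. I'll move above the stand for a near look.

Call:
step_arm --pt "0.06 -0.03 0" --pt "0.18 -0.09 0" --pt "0.34 -0.16 0" --pt "0.5 -0.24 0" --pt "0.66 -0.32 0" --pt "0.82 -0.4 0" --pt "0.94 -0.45 0" --pt "1.0 -0.48 0" --turn '[0,0,0,0,0,0,0,0]'

```text
time_s: 1.15
ee_pos: [428.0, -303.4, 225.0]
ee_rot: [-180.0, -0.0, 19.6]
force: [0.2, 0.1, 0.1]
gripper_width: 91.1
gripper_force: 0.0
```

Call:
step_arm --pt "0.1 0 0" --pt "0.22 0 0" --pt "0.3 0 0" --pt "0.31 0 0" --pt "0.31 0 0" --turn '[0,0,0,0,0]'

```text
time_s: 1.78
ee_pos: [513.5, -275.3, 224.8]
ee_rot: [-180.0, 0.1, 19.5]
force: [0.1, 0.3, 0.8]
gripper_width: 91.1
gripper_force: 0.0
```

Run:
```python
from workcell import env,cams
import cv2,pickle
s=env.state();f=cams.grab_frame("wrist");pickle.dump((s,f),open("w1.pkl","wb"));cv2.imwrite("pics/w1.png",f["color"]);print(s["ee_pos"],s["ee_rot"],s["time_s"])
```

```text
[ 513.48303446 -275.26009704  224.78900175] [-1.79975290e+02  6.43675119e-02  1.94788035e+01] 1.775
```

View pics/w1.png

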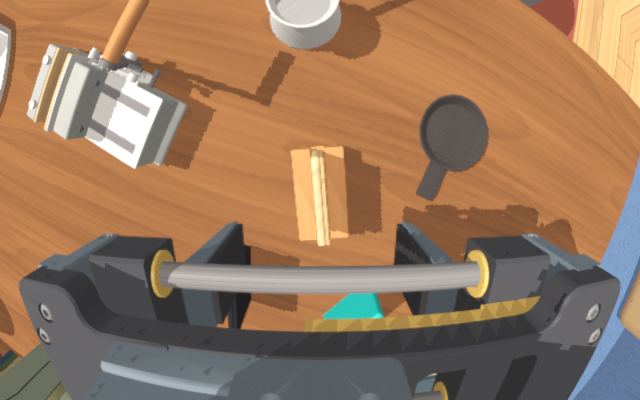

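The near view shows the coaster's top edge from about (317,150) to (323,244), with the brown stand at (292,150), (344,147), (347,237) and (299,241). The clamp is at the upper left.

Run:
```python
from h import *
import pickle
s,f=pickle.load(open("w1.pkl","rb"));w=lambda u,v,z:onz(*wray(s,f,(u,v)),z)
hsv=cv2.cvtColor(f["color"],cv2.COLOR_BGR2HSV)
for v in range(142,252,6):
    print(v,[(u,tuple(int(c) for c in hsv[v,u])) for u in range(308,334,3)])
print("stand",[w(*p,35) for p in((292,150),(344,147),(347,237),(299,241))])
print("top",[w(*p,98) for p in((312,148),(323,148),(329,244),(317,245))])
```

```text
142 [(308, (13, 146, 182)), (311, (13, 148, 183)), (314, (13, 149, 187)), (317, (13, 146, 187)), (320, (13, 149, 192)), (323, (13, 145, 197)), (326, (13, 146, 194)), (329, (13, 147, 198)), (332, (13, 146, 197))]
148 [(308, (14, 147, 212)), (311, (15, 141, 234)), (314, (15, 139, 237)), (317, (16, 131, 255)), (320, (17, 126, 255)), (323, (15, 136, 254)), (326, (16, 132, 255)), (329, (17, 129, 255)), (332, (16, 130, 255))]
154 [(308, (16, 132, 255)), (311, (15, 133, 197)), (314, (18, 102, 222)), (317, (17, 108, 192)), (320, (17, 117, 200)), (323, (14, 141, 176)), (326, (14, 146, 201)), (329, (15, 141, 220)), (332, (15, 141, 235))]
160 [(308, (16, 131, 255)), (311, (25, 72, 255)), (314, (30, 51, 255)), (317, (21, 82, 255)), (320, (21, 92, 255)), (323, (16, 123, 222)), (326, (14, 144, 197)), (329, (14, 144, 199)), (332, (14, 146, 199))]
166 [(308, (16, 130, 255)), (311, (23, 79, 255)), (314, (30, 51, 255)), (317, (22, 76, 255)), (320, (17, 110, 227)), (323, (17, 113, 241)), (326, (14, 146, 189)), (329, (14, 146, 198)), (332, (14, 145, 197))]
172 [(308, (16, 131, 255)), (311, (16, 115, 249
[... 2458 characters left out ...]
)]
244 [(308, (13, 147, 182)), (311, (13, 145, 186)), (314, (13, 147, 187)), (317, (15, 126, 207)), (320, (27, 64, 255)), (323, (20, 84, 255)), (326, (16, 118, 240)), (329, (16, 120, 227)), (332, (13, 148, 195))]
250 [(308, (13, 149, 186)), (311, (13, 148, 183)), (314, (13, 146, 182)), (317, (13, 146, 183)), (320, (13, 147, 184)), (323, (13, 149, 185)), (326, (13, 149, 186)), (329, (13, 147, 185)), (332, (13, 147, 185))]
stand [array([ 544.2, -230.3,   35. ]), array([ 566.8, -284.3,   35. ]), array([ 467.7, -325.2,   35. ]), array([ 443.6, -272.4,   35. ])]
top [array([ 558.6, -250.7,   98. ]), array([ 562. , -260.2,   98. ]), array([ 475.4, -297.4,   98. ]), array([ 470.4, -286.6,   98. ])]
```

Stand and coaster agree at yaw 22.6°, with the coaster centre at about (514,-275). The stand measures roughly 108 x 57 mm, as it should. I descend to grasp 15 mm below its top.

Call:
step_arm --pt "0 0 0.1" --pt "0 0 0.25" --pt "0 0 0.38" --pt "0 0 0.46" --pt "0 0 0.5" --pt "0 0 0.5" --pt "0 0 0.5" --turn '[-0.009,-0.009,-0.009,-0.009,-0.009,-0.009,-0.009]'

```text
time_s: 2.7
ee_pos: [514.8, -276.0, 76.2]
ee_rot: [179.9, -0.1, 22.7]
force: [0.0, -0.4, -0.8]
gripper_width: 91.1
gripper_force: 0.0
```

Call:
step_arm --pt "0 0 0" --pt "0 0 0" --pt "0 0 0" --pt "0 0 0" --pt "0 0 0" --pt "0 0 0" --pt "0 0 0" --pt "0 0 0" --turn '[0,0,0,0,0,0,0,0]' --fingers 1 --force 25

```text
time_s: 3.7
ee_pos: [514.2, -275.4, 75.0]
ee_rot: [180.0, 0.0, 22.7]
force: [0.4, 0.5, 1.1]
gripper_width: 13.9
gripper_force: 0.0
```

Call:
step_arm --pt "0 0 0" --pt "0 0 0" --pt "0 0 -0.03" --pt "0 0 -0.1" --pt "0 0 -0.2" --pt "0 0 -0.32" --pt "0 0 -0.42" --pt "0 0 -0.48" --pt "0 0 -0.5" --pt "0 0 -0.5" --turn '[0,0,0,0,0,0,0,0,0,0]'

```text
time_s: 4.95
ee_pos: [514.0, -275.3, 225.0]
ee_rot: [-180.0, -0.0, 22.7]
force: [0.7, -0.1, -2.0]
gripper_width: 11.9
gripper_force: 25.0
```

Call:
step_arm --pt "0.03 -0.05 0" --pt "0.08 -0.15 0" --pt "0.15 -0.3 0" --pt "0.22 -0.45 0" --pt "0.3 -0.6 0" --pt "0.37 -0.74 0" --pt "0.41 -0.83 0" --pt "0.42 -0.86 0" --pt "0.42 -0.86 0" --pt "0.42 -0.86 0" --turn '[0,0.01,0.025,0.045,0.065,0.08,0.09,0.09,0.09,0.09]'

```text
time_s: 6.2
ee_pos: [530.7, 10.4, 224.7]
ee_rot: [180.0, 0.0, -9.7]
force: [-0.4, 0.1, -0.3]
gripper_width: 11.6
gripper_force: 25.0
```

Run:
```python
from workcell import env,cams
import cv2,pickle
s=env.state();f=cams.grab_frame("wrist");pickle.dump((s,f),open("w2.pkl","wb"));cv2.imwrite("pics/w2.png",f["color"]);print(s["ee_pos"],s["ee_rot"],s["time_s"],s["gripper_width"],s["gripper_force"])
```

```text
[530.66783183  10.35031781 224.73773198] [ 1.79964838e+02  2.04420083e-02 -9.72353385e+00] 6.2 11.591265768637513 24.999797344207764
```

View pics/w2.png

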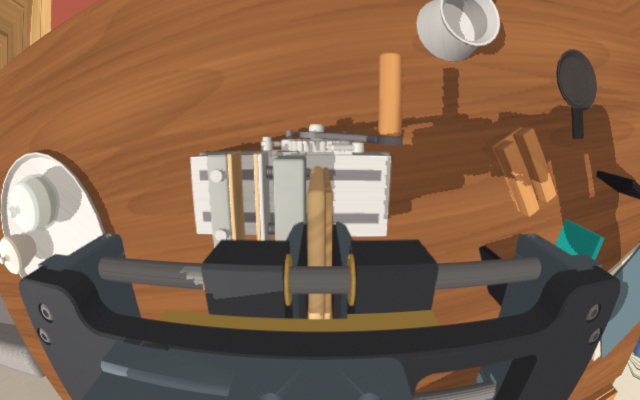

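The coaster is held. The clamp bed spans columns 192–390, the fixed jaw face is near column 235, the plate near 258 and the grip at (390,95). I'll enlarge this for the edges.

Run:
```python
import cv2
a=cv2.imread("pics/w2.png")[120:250,185:345];cv2.imwrite("pics/crop2.png",cv2.resize(a,None,fx=4.5,fy=4.5,interpolation=cv2.INTER_NEAREST))
```

```text
(no output)
```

View pics/crop2.png

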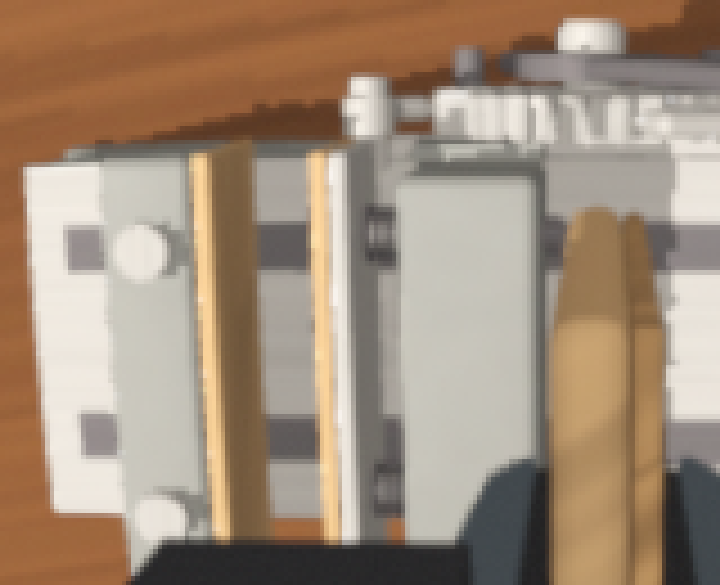

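The pressing face edge runs crop (212,150) to (235,540). The plate face edge runs (308,150) to (325,540). The coaster's far end shows its bottom at row 209 and its top at row 320. I compute these in the clamp frame.

Run:
```python
from h import *
import pickle
s,f=pickle.load(open("w2.pkl","rb"));w=lambda u,v,z:onz(*wray(s,f,(185+u/4.5-.4,120+v/4.5-.4)),z)
for n,L in dict(jaw=((212,152,100),(235,540,100)),jaw2=((192,152,100),(218,540,100)),plate=((308,150,100),(328,540,100)),plateback=((347,150,100),(358,540,100)),bed=((25,165,60),(52,513,60)),coastertop=((555,320,247),(630,320,247),(660,325,247)),coasterbot=((575,208,157),(648,215,157))).items():
    P=[w(*l) for l in L];d=P[0]-P[1];print(n,P,np.degrees(np.arctan2(d[1],d[0])).round(1),np.hypot(*d[:2]).round(1))
w=lambda u,v,z:onz(*wray(s,f,(u,v)),z)
print("bed",[w(u,v,60) for u,v in((192,157),(390,153),(386,235))],"grip",[(w(378,56,z),w(400,56,z),w(379,135,z),w(401,135,z)) for z in(140,)])
# grip triangulation wrist/top
def tri(a,b):
    (o,d),(p,e)=a,b;A=np.c_[d,-e];k=np.linalg.lstsq(A,p-o,rcond=None)[0];return ((o+d*k[0]+p+e*k[1])/2).round(1),np.linalg.norm(o+d*k[0]-p-e*k[1]).round(1)
t=lambda u,v:ray("top",(275+u/4-.375,160+v/4-.375))
print(tri(wray(s,f,(389.5,54)),t(325,30)),tri(wray(s,f,(390,136)),t(312,115)))
```

```text
jaw [array([590.8,  84.3, 100. ]), array([506.2,  99.4, 100. ])] -10.1 85.9
jaw2 [array([591.7,  88.6, 100. ]), array([506.8, 103.3, 100. ])] -9.8 86.2
plate [array([587.1,  63.9, 100. ]), array([503. ,  78.2, 100. ])] -9.7 85.3
plateback [array([585.5,  55.8, 100. ]), array([501.9,  71.6, 100. ])] -10.7 85.1
bed [array([596.3, 144.9,  60. ]), array([507.4, 161.8,  60. ])] -10.8 90.5
coastertop [array([573.2,   9.3, 247. ]), array([571.9,   1.9, 247. ]), array([570.9,  -1. , 247. ])] 80.0 7.5
coasterbot [array([572.5,   9.3, 157. ]), array([569.4,  -2.2, 157. ])] 74.9 11.9
bed [array([595. , 142.9,  60. ]), array([560.6, -69.9,  60. ]), array([469.9, -54.6,  60. ])] grip [(array([649.1, -55.6, 140. ]), array([647.3, -73.5, 140. ]), array([586.2, -45.9, 140. ]), array([583.7, -63.8, 140. ]))]
(array([649.1, -61.8, 156.7]), np.float64(5.7)) (array([586.3, -50.5, 162.9]), np.float64(2.1))
```

Clamp yaw is about -10°. The jaw face is at own y ≈ 50 and the plate face at ≈ 29, a gap of about 21 mm, so both fit the given ranges. The coaster goes 72 mm along tool -y. I'll lower to just above the jaws and check.

Call:
step_arm --pt "0 -0.04 0" --pt "0 -0.12 0" --pt "0 -0.2 0" --pt "0.002 -0.24 0" --pt "0.002 -0.24 0.05" --pt "0.002 -0.24 0.12" --pt "0.002 -0.24 0.16" --pt "0.002 -0.24 0.17" --pt "0.002 -0.24 0.17" --turn '[0,0,0.001,0.001,0.001,0.001,0.001,0.001,0.001]'

```text
time_s: 7.38
ee_pos: [543.7, 81.9, 174.0]
ee_rot: [180.0, -0.0, -10.1]
force: [-0.0, -0.6, -0.2]
gripper_width: 12.3
gripper_force: 25.0
```

Run:
```python
from workcell import env,cams
import cv2,pickle
s=env.state();f=cams.grab_frame("wrist");pickle.dump((s,f),open("w3.pkl","wb"));g=cams.grab_frame("scene")["color"];cv2.imwrite("pics/s3.png",g)
import numpy as np
a=cv2.resize(f["color"][120:250,260:380],None,fx=4.5,fy=4.5,interpolation=cv2.INTER_NEAREST)
cv2.imwrite("pics/crop3.png",a);print(s["ee_pos"],s["ee_rot"],s["time_s"],s["gripper_width"],s["gripper_force"],s["force"])
```

```text
[543.70871524  81.85075323 174.02912091] [ 1.79995061e+02 -1.77598066e-02 -1.00717572e+01] 7.375 12.289959118073575 24.999816119670868 [-0.00590771 -0.62514928 -0.20300973]
```

View pics/crop3.png

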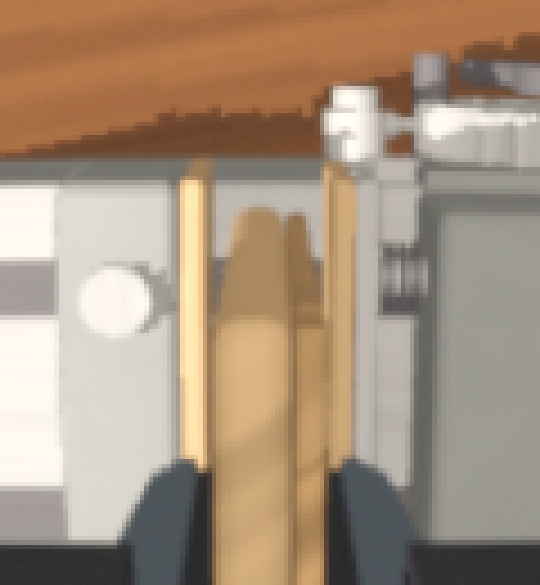

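The coaster's bottom end spans crop columns 228–312, midway between the jaw face (210) and the plate face (323). Its end is about 6 mm inside the jaw ends, where 5 is ideal. So it is centred and can go down.

Call:
step_arm --pt "0 0 0.03" --pt "0 0 0.08" --pt "0 0 0.12" --pt "0 0 0.145" --pt "0 0 0.155" --pt "0 0 0.157" --pt "0 0 0.157" --turn '[0,0,0,0,0,0,0]'

```text
time_s: 8.35
ee_pos: [543.8, 82.1, 127.1]
ee_rot: [-180.0, -0.0, -10.1]
force: [0.4, -0.8, -1.1]
gripper_width: 12.0
gripper_force: 25.0
```

Call:
step_arm --pt "0 0 0.003" --pt "0 0 0.005" --pt "0 0 0.005" --turn '[0,0,0]'

```text
time_s: 8.72
ee_pos: [543.9, 82.2, 126.9]
ee_rot: [-180.0, -0.1, -10.0]
force: [-1.7, -0.2, 7.3]
gripper_width: 12.1
gripper_force: 25.0
```

It stands on the bed: contact at about 7 N, TCP z 126.9 where 127 was expected. Now I open a little and withdraw straight up.

Call:
step_arm --pt "0 0 0" --pt "0 0 0" --pt "0 0 0" --pt "0 0 0" --pt "0 0 0" --pt "0 0 -0.03" --pt "0 0 -0.1" --pt "0 0 -0.2" --pt "0 0 -0.3" --pt "0 0 -0.36" --pt "0 0 -0.36" --turn '[0,0,0,0,0,0,0,0,0,0,0]' --fingers 0.3

```text
time_s: 10.1
ee_pos: [544.5, 82.3, 235.3]
ee_rot: [-179.9, -0.2, -10.1]
force: [0.3, 0.1, -0.3]
gripper_width: 31.9
gripper_force: 0.0
```

Run:
```python
from workcell import env,cams
import cv2,pickle
s=env.state();f=cams.grab_frame("wrist");pickle.dump((s,f),open("w4.pkl","wb"));cv2.imwrite("pics/w4.png",f["color"]);print(s["ee_pos"],s["ee_rot"],s["time_s"],s["gripper_width"],s["force"])
```

```text
[544.45536329  82.27718026 235.31993546] [-179.93112868   -0.23618532  -10.05052014] 10.1 31.926116524747453 [ 0.30214634  0.11097152 -0.30439412]
```

View pics/w4.png

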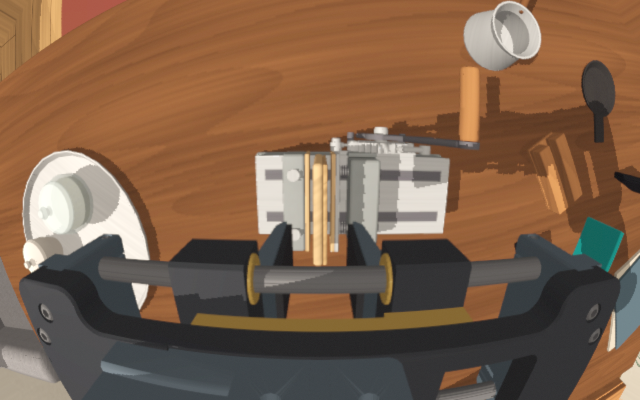

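The coaster stands upright between the plate and jaw, columns 313–325, released. Next is the lever: the grip shows at columns 460–480, rows 68–142. I intersect its rays with the clamp's own plane x = 102 mm and check the 120 mm radius.

```bash
cat >> h.py <<'E'
a=np.radians(-10.0);ex=np.array([np.cos(a),np.sin(a),0]);ey=np.array([-np.sin(a),np.cos(a),0]);C=np.array([533.7,43.7,0])
def own(p): q=np.asarray(p)-C;return np.array([q@ex,q@ey,q[2]]).round(1)
def world(o): return (C+o[0]*ex+o[1]*ey+np.array([0,0,o[2]])).round(1)
def onx(o,d,x): k=(x-(o-C)@ex)/(d@ex);return own(o+k*d)
E
python3 - <<'E'
from h import *
import pickle
# ends: bar ends at own x=70,134 ; side columns at mid
for n,near,far in(("w2",(390,136),(389.5,55)),("w4",(469,142),(470,68))):
    s,f=pickle.load(open(n+".pkl","rb"))
    for q,x in((near,70),(far,134)):
        o=onx(*wray(s,f,q),x);print(n,x,o,"r",np.hypot(o[1]+30,o[2]-45).round(1))
s,f=pickle.load(open("w2.pkl","rb"));s4,f4=pickle.load(open("w4.pkl","rb"))
def tri(a,b):
    (o,d),(p,e)=a,b;k=np.linalg.lstsq(np.c_[d,-e],p-o,rcond=None)[0];return own((o+d*k[0]+p+e*k[1])/2),np.linalg.norm(o+d*k[0]-p-e*k[1]).round(1)
print(tri(wray(s,f,(390,136)),wray(s4,f4,(469,142))),tri(wray(s,f,(389.5,55)),wray(s4,f4,(470,68))))
for th in(-.6,-.55,-.5,-.4):
    P=world((102,-30+120*np.sin(th),45+120*np.cos(th)));o=[]
    print(th,P)
    for (S,F) in((s,f),(s4,f4)):
        for x in(70,134):
            p=world((x,-30+120*np.sin(th),45+120*np.cos(th)))
            T=np.eye(4);T[:3,:3]=R.from_euler('xyz',S['ee_rot'],degrees=True).as_matrix();T[:3,3]=S['ee_pos']
            c=np.linalg.inv(T@F["tool_from_camera"])@np.r_[p,1];r=np.hypot(c[0],c[1]);t=np.arctan2(r,c[2]);o.append((c[:2]/r*t*F["fx"]+[F["cx"],F["cy"]]).round(1).tolist())
    print(o)
E
```

```text
w2 70 [ 70.  -63.6 246.1] r 203.9
w2 134 [134.  -88.6 133.2] r 105.9
w4 70 [ 70.  -29.7 258.2] r 213.2
w4 134 [134.  -94.3 133.7] r 109.6
(array([ 66.7, -85.7, 150.4]), np.float64(0.7)) (array([129.3, -84. , 153.6]), np.float64(0.3))
-0.6 [617.2 -70.3 144. ]
[[403.1, 132.6], [403.8, 53.1], [477.7, 138.3], [478.5, 66.8]]
-0.55 [618.  -65.3 147.3]
[[398.1, 132.5], [398.7, 51.6], [474.6, 138.2], [475.3, 65.4]]
-0.5 [619.  -60.2 150.3]
[[392.5, 132.3], [393.1, 50.2], [471.1, 137.9], [471.7, 64.0]]
-0.4 [620.8 -49.6 155.5]
[[379.9, 131.9], [380.4, 47.6], [462.6, 137.4], [463.2, 61.3]]
```

Triangulating the two views puts the grip at own (≈99, -85, 152). The radius comes to 120.3 mm as it should, so the lever is at about -0.48 rad. I straddle the bar loosely from above with the fingers 32 mm apart.

Call:
step_arm --pt "0.03 0.04 0" --pt "0.1 0.13 0" --pt "0.2 0.26 0" --pt "0.28 0.37 0" --pt "0.317 0.416 0" --pt "0.317 0.416 0.03" --pt "0.317 0.416 0.1" --pt "0.317 0.416 0.18" --pt "0.317 0.416 0.25" --pt "0.317 0.416 0.29" --pt "0.317 0.416 0.303" --pt "0.317 0.416 0.303" --turn '[0,0,0,0,0,0,0,0,0,0,0,0]' --force 60

```text
time_s: 11.65
ee_pos: [615.5, -57.0, 142.7]
ee_rot: [-180.0, -0.0, -10.0]
force: [0.2, -0.9, 0.4]
gripper_width: 31.8
gripper_force: 0.0
```

Call:
step_arm --pt "0 0 0" --pt "0 0 0" --pt "0 0 0" --turn '[0,0,0]' --fingers 0.5

```text
time_s: 12.02
ee_pos: [615.5, -57.4, 142.8]
ee_rot: [180.0, -0.0, -10.1]
force: [-0.2, 0.4, -0.1]
gripper_width: 23.1
gripper_force: 0.0
```

The bar is caged at 23 mm opening without contact. Now I push forward along the arc.

Call:
step_arm --pt "0 -0.018 -0.004" --pt "0 -0.036 -0.013" --pt "0 -0.055 -0.02" --pt "0 -0.073 -0.026" --pt "0 -0.093 -0.032" --pt "0 -0.112 -0.036" --pt "0 -0.132 -0.04" --turn '[0,0,0,0,0,0,0]'

```text
time_s: 12.9
ee_pos: [622.6, -19.4, 155.6]
ee_rot: [179.9, -0.1, -10.0]
force: [-0.7, -4.2, 3.5]
gripper_width: 22.9
gripper_force: 2.2
```

Call:
step_arm --pt "0 -0.02 -0.002" --pt "0 -0.04 -0.004" --pt "0 -0.06 -0.004" --turn '[0,0,0]'

```text
time_s: 13.28
ee_pos: [625.7, -0.6, 156.0]
ee_rot: [180.0, -0.1, -10.0]
force: [-0.1, -6.0, 3.4]
gripper_width: 22.8
gripper_force: 2.7
```

Call:
step_arm --pt "0 -0.02 0" --pt "0 -0.04 0.002" --pt "0 -0.06 0.004" --turn '[0,0,0]'

```text
time_s: 13.65
ee_pos: [628.6, 17.5, 154.3]
ee_rot: [180.0, 0.0, -10.0]
force: [0.3, -4.9, 3.1]
gripper_width: 22.6
gripper_force: 2.0
```

Call:
step_arm --pt "0 -0.02 0.004" --pt "0 -0.039 0.008" --pt "0 -0.059 0.014" --turn '[0,0,0]'

```text
time_s: 14.02
ee_pos: [631.6, 35.2, 149.9]
ee_rot: [-180.0, 0.0, -10.1]
force: [-0.0, -3.2, 2.3]
gripper_width: 22.8
gripper_force: 1.8
```

Call:
step_arm --pt "0 -0.018 0.006" --pt "0 -0.037 0.013" --pt "0 -0.055 0.022" --turn '[0,0,0]'

```text
time_s: 14.4
ee_pos: [634.5, 51.0, 143.5]
ee_rot: [180.0, 0.0, -10.0]
force: [-0.2, -3.7, 1.7]
gripper_width: 22.7
gripper_force: 1.7
```

Call:
step_arm --pt "0 -0.018 0.009" --pt "0 -0.035 0.019" --turn '[0,0]'

```text
time_s: 14.65
ee_pos: [636.4, 61.5, 137.6]
ee_rot: [180.0, 0.0, -10.0]
force: [-0.3, -3.1, 3.3]
gripper_width: 22.7
gripper_force: 1.6
```

The first stroke ran free (3–5 N, friction only). Now the return stroke.

Call:
step_arm --pt "0 0.016 0" --pt "0 0.034 -0.01" --pt "0 0.07 -0.027" --pt "0 0.107 -0.041" --pt "0 0.146 -0.051" --pt "0 0.186 -0.057" --pt "0 0.226 -0.059" --pt "0 0.266 -0.057" --pt "0 0.305 -0.051" --pt "0 0.344 -0.041" --pt "0 0.381 -0.027" --pt "0 0.417 -0.01" --pt "0 0.435 0" --pt "0 0.435 0" --turn '[0,0,0,0,0,0,0,0,0,0,0,0,0,0]'

```text
time_s: 16.4
ee_pos: [613.2, -68.0, 137.4]
ee_rot: [180.0, 0.1, -10.1]
force: [0.5, -0.1, 0.7]
gripper_width: 22.7
gripper_force: 0.0
```

Run:
```python
from workcell import env,cams
from h import *
s=env.state();f=cams.grab_frame("wrist");print(own(s["ee_pos"]),s["force"].round(1))
g=cams.grab_frame("top")["color"][160:250,275:375];h=cams.grab_frame("scene")["color"][205:255,280:380]
c=np.zeros((600,800,3),np.uint8);c[:360,:400]=cv2.resize(g,(400,360),interpolation=2);c[:200,400:]=cv2.resize(h,(400,200),interpolation=2)
c[360:600,:]=cv2.resize(f["color"][100:250,100:600],(800,240));cv2.imwrite("pics/c5.png",c)
```

```text
[ 97.7 -96.2 137.4] [ 0.5 -0.1  0.7]
```

View pics/c5.png

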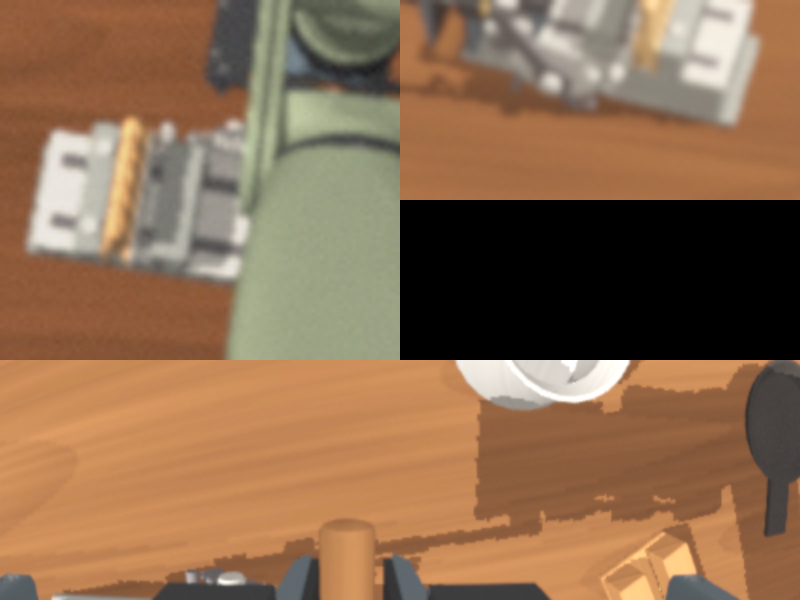

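The coaster still stands between plate and jaw, and the bar is between the fingers. Second stroke goes in small steps, with the force read while moving.

Call:
step_arm --pt "0 -0.017 -0.005" --pt "0 -0.034 -0.01" --pt "0 -0.052 -0.019" --pt "0 -0.07 -0.027" --turn '[0,0,0,0]'

```text
time_s: 17.05
ee_pos: [617.3, -48.5, 147.0]
ee_rot: [179.7, -0.1, -10.0]
force: [-2.3, -8.0, 3.9]
gripper_width: 23.1
gripper_force: 4.2
```

Call:
step_arm --pt "0 -0.019 -0.007" --pt "0 -0.038 -0.014" --turn '[0,0]'

```text
time_s: 17.3
ee_pos: [619.6, -37.0, 151.6]
ee_rot: [179.8, -0.1, -10.0]
force: [-1.8, -8.1, 4.3]
gripper_width: 23.0
gripper_force: 3.8
```

Call:
step_arm --pt "0 -0.019 -0.005" --pt "0 -0.039 -0.01" --turn '[0,0]'

```text
time_s: 17.55
ee_pos: [621.6, -26.4, 155.1]
ee_rot: [179.7, -0.2, -10.0]
force: [-2.0, -9.3, 8.0]
gripper_width: 23.1
gripper_force: 5.0
```

Call:
step_arm --pt "0 -0.02 -0.003" --pt "0 -0.04 -0.006" --turn '[0,0]'

```text
time_s: 17.8
ee_pos: [623.9, -14.5, 157.0]
ee_rot: [179.7, -0.2, -10.0]
force: [-2.4, -9.7, 8.2]
gripper_width: 22.9
gripper_force: 4.7
```

Call:
step_arm --pt "0 -0.02 -0.002" --pt "0 -0.04 -0.002" --turn '[0,0]'

```text
time_s: 18.05
ee_pos: [626.1, -3.4, 157.9]
ee_rot: [179.6, -0.2, -10.0]
force: [-1.8, -10.8, 7.8]
gripper_width: 23.1
gripper_force: 5.7
```

Call:
step_arm --pt "0 -0.02 0" --pt "0 -0.04 0.002" --turn '[0,0]'

```text
time_s: 18.3
ee_pos: [628.3, 8.1, 157.5]
ee_rot: [179.6, -0.3, -10.0]
force: [-2.0, -11.6, 7.7]
gripper_width: 22.6
gripper_force: 5.5
```

Call:
step_arm --pt "0 -0.02 0.003" --pt "0 -0.04 0.006" --turn '[0,0]'

```text
time_s: 18.55
ee_pos: [630.5, 19.8, 155.7]
ee_rot: [179.6, -0.3, -10.0]
force: [-2.6, -12.5, 9.5]
gripper_width: 23.0
gripper_force: 6.4
```

The effective lever force is about 13.5 N. By force that is 123–140 N on the plate, and by angle since contact about 130–140 N. One more 0.1 rad, then I back off slowly.

Call:
step_arm --pt "0 -0.019 0.005" --pt "0 -0.039 0.01" --turn '[0,0]'

```text
time_s: 18.8
ee_pos: [632.5, 30.7, 152.9]
ee_rot: [179.5, -0.3, -10.0]
force: [-2.3, -14.7, 9.7]
gripper_width: 22.7
gripper_force: 7.2
```

The plate load is now about 160–170 N. I back off slowly and watch where the spring-back ends.

Call:
step_arm --pt "0 0.01 -0.002" --pt "0 0.02 -0.005" --turn '[0,0]'

```text
time_s: 19.05
ee_pos: [631.8, 27.1, 153.3]
ee_rot: [179.8, -0.2, -10.0]
force: [0.7, -7.6, 3.9]
gripper_width: 22.7
gripper_force: 3.5
```

Call:
step_arm --pt "0 0.01 -0.002" --pt "0 0.02 -0.005" --turn '[0,0]'

```text
time_s: 19.3
ee_pos: [630.7, 21.3, 154.1]
ee_rot: [179.8, -0.2, -10.0]
force: [1.3, -8.0, 0.4]
gripper_width: 22.6
gripper_force: 3.3
```

Call:
step_arm --pt "0 0.01 -0.002" --pt "0 0.02 -0.003" --turn '[0,0]'

```text
time_s: 19.55
ee_pos: [629.7, 15.5, 154.7]
ee_rot: [179.8, -0.2, -10.0]
force: [1.9, -6.7, -0.1]
gripper_width: 22.7
gripper_force: 2.9
```

Call:
step_arm --pt "0 0.01 -0.001" --pt "0 0.02 -0.002" --turn '[0,0]'

```text
time_s: 19.8
ee_pos: [628.6, 9.9, 154.9]
ee_rot: [179.9, -0.2, -10.0]
force: [2.1, -5.5, -1.4]
gripper_width: 22.8
gripper_force: 2.4
```

Call:
step_arm --pt "0 0.01 0" --pt "0 0.02 0" --turn '[0,0]'

```text
time_s: 20.05
ee_pos: [627.6, 4.4, 154.9]
ee_rot: [179.9, -0.2, -10.0]
force: [1.4, -5.1, -0.3]
gripper_width: 22.8
gripper_force: 2.0
```

Call:
step_arm --pt "0 0.01 0" --pt "0 0.02 0" --turn '[0,0]'

```text
time_s: 20.3
ee_pos: [625.5, -0.3, 154.8]
ee_rot: [-180.0, -0.0, -10.0]
force: [0.6, -1.9, 0.4]
gripper_width: 23.1
gripper_force: 0.4
```

Call:
step_arm --pt "0 0.01 0" --pt "0 0.02 0" --turn '[0,0]'

```text
time_s: 20.55
ee_pos: [624.1, -6.1, 154.7]
ee_rot: [-180.0, 0.0, -10.0]
force: [0.1, -0.2, 1.0]
gripper_width: 22.7
gripper_force: 0.0
```

Combining forward and backward forces (friction 3.4 N), the hold caught at only about 98 N, just missing the next tooth at about 154 N. I'll push again to a peak near 195 N so it catches one tooth further.

Call:
step_arm --pt "0 -0.02 0" --pt "0 -0.04 -0.003" --pt "0 -0.06 -0.003" --pt "0 -0.08 -0.002" --pt "0 -0.1 0" --pt "0 -0.12 0.004" --turn '[0,0,0,0,0,0]'

```text
time_s: 21.3
ee_pos: [629.8, 24.9, 154.0]
ee_rot: [179.5, 0.0, -10.0]
force: [-4.0, -13.5, 5.2]
gripper_width: 22.5
gripper_force: 7.0
```

Call:
step_arm --pt "0 -0.016 0.005" --pt "0 -0.033 0.01" --turn '[0,0]'

```text
time_s: 21.55
ee_pos: [631.5, 34.5, 152.2]
ee_rot: [179.5, -0.0, -10.0]
force: [-4.8, -13.2, 9.7]
gripper_width: 22.8
gripper_force: 6.6
```

Call:
step_arm --pt "0 -0.015 0.006" --pt "0 -0.031 0.012" --turn '[0,0]'

```text
time_s: 21.8
ee_pos: [633.5, 43.6, 149.0]
ee_rot: [179.5, -0.1, -10.0]
force: [-4.8, -12.4, 11.9]
gripper_width: 22.9
gripper_force: 7.2
```

Call:
step_arm --pt "0 0.01 -0.004" --pt "0 0.02 -0.008" --turn '[0,0]'

```text
time_s: 22.05
ee_pos: [632.7, 39.6, 150.4]
ee_rot: [179.7, -0.0, -10.0]
force: [-1.9, -8.0, 3.7]
gripper_width: 23.0
gripper_force: 4.2
```

Call:
step_arm --pt "0 0.01 -0.003" --pt "0 0.02 -0.006" --turn '[0,0]'

```text
time_s: 22.3
ee_pos: [631.6, 33.8, 151.9]
ee_rot: [179.7, -0.0, -10.0]
force: [-1.4, -7.8, 3.1]
gripper_width: 22.8
gripper_force: 3.9
```

Call:
step_arm --pt "0 0.01 -0.003" --pt "0 0.02 -0.005" --turn '[0,0]'

```text
time_s: 22.55
ee_pos: [630.7, 28.4, 153.0]
ee_rot: [179.8, -0.0, -10.0]
force: [-0.6, -5.7, 1.5]
gripper_width: 22.8
gripper_force: 2.8
```

Call:
step_arm --pt "0 0.01 -0.002" --pt "0 0.02 -0.004" --turn '[0,0]'

```text
time_s: 22.8
ee_pos: [629.8, 24.1, 153.7]
ee_rot: [180.0, 0.0, -10.0]
force: [-0.0, -1.2, -0.7]
gripper_width: 22.4
gripper_force: 1.0
```

Call:
step_arm --pt "0 0.01 -0.001" --pt "0 0.02 -0.002" --turn '[0,0]'

```text
time_s: 23.05
ee_pos: [628.8, 18.9, 154.5]
ee_rot: [-179.9, 0.0, -10.0]
force: [-0.5, 0.3, -0.1]
gripper_width: 22.9
gripper_force: 0.0
```

The hold caught at y ≈ 25.5, exactly one tooth beyond the last. That gives about 137–154 N held. I open the fingers and lift clear.

Call:
step_arm --pt "0 0 0" --pt "0 0 0" --pt "0 0 0" --pt "0 0 -0.05" --pt "0 0 -0.15" --pt "0 0 -0.28" --pt "0 0 -0.36" --pt "0 0 -0.4" --pt "0 0 -0.4" --turn '[0,0,0,0,0,0,0,0,0]' --fingers 0.2

```text
time_s: 24.18
ee_pos: [629.0, 18.3, 275.4]
ee_rot: [-180.0, -0.1, -10.0]
force: [0.5, 0.3, -0.3]
gripper_width: 36.5
gripper_force: 0.0
```

Call:
step_arm --pt "-0.05 0 0" --pt "-0.15 0 0" --pt "-0.25 0.0 0" --pt "-0.3 0 0" --pt "-0.3 0 0" --pt "-0.3 0 0" --turn '[0,0,0,0,0,0]'

```text
time_s: 24.92
ee_pos: [540.8, 33.9, 274.2]
ee_rot: [180.0, -0.0, -10.1]
force: [-0.2, 0.3, -0.4]
gripper_width: 36.7
gripper_force: 0.0
```

Run:
```python
from workcell import env,cams
import cv2,pickle
s=env.state();f=cams.grab_frame("wrist");pickle.dump((s,f),open("w6.pkl","wb"));print(s["ee_pos"],s["force"])
cv2.imwrite("pics/w6.png",cv2.resize(f["color"][110:260,220:420],(800,600),interpolation=2))
```

```text
[540.83217044  33.89530789 274.24691284] [-0.21688332  0.3407329  -0.43339504]
```

View pics/w6.png

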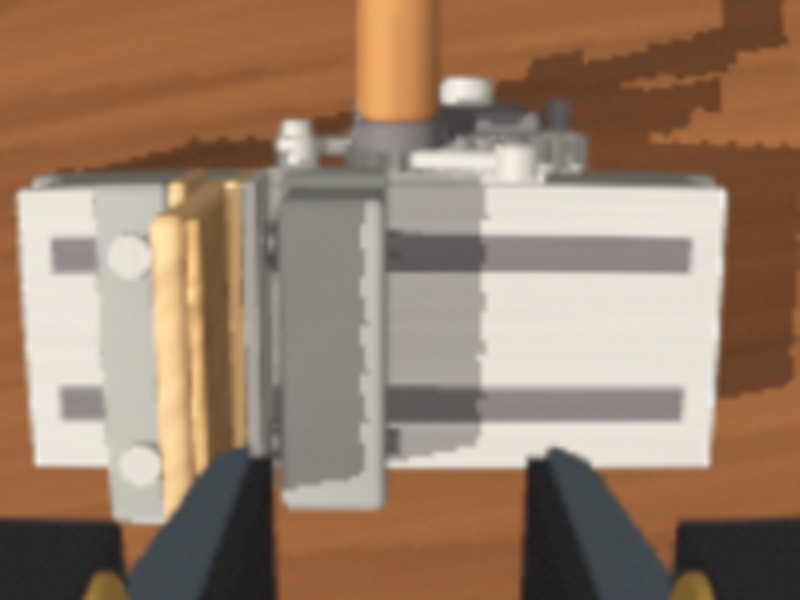

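The coaster stands clamped upright. The plate–carriage gap (crop columns 265–283, about 4.5 px) is about 5 of the unloaded 10 mm, so the springs are about half compressed, which agrees with the force estimate. I hand it in.

```bash
python3 -c "
from workcell import env
print(env.job_done())"
```

```text
the job is handed in; nothing more can be done
None
```

I handed the job in at about 25 s: the coaster stands upright and centred in the clamp, with the springs about half compressed (about 140–155 N by my estimate), the lever let go and nothing else touched; no verdict came back.

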